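# Lay out an exchange kit on its outline cards

### The job

Make up the exchange kit: lay the control unit, the wide plug with the pale lever, the small grey plug and the relay in the blue tray, each flat on the card that shows its outline and the same way round as it is drawn. Set each part down rather than letting it drop, leave the red-tagged plug and the roll of tape where they lie, and finish with all four parts released and at rest on their drawings.

Things in the scene. Friction and masses are not known exactly. Their poses are not given: they have to be found in the camera images.
- control_unit: Loose engine control unit: silver ribbed case, ears at its corners, black connector header at one end. 85 mm long (x), 58 wide (y), case 20 high (24 over ribs), 0.22 kg. Origin on the underside, on the centre line, 16 mm from mid-length towards the header; x points to the header end, z up. Grip across y: straight sides 58 mm apart, 54 mm long, their middle at x = -21 mm.
- wide_plug: Loose wide black connector plug with a pale-grey lever round one end and along one shoulder. 65 mm long (x), 34 wide (y; 36 at the lever), lower body 18 high, narrower hood above, outlet 43 high; 60 g. Origin on the underside, centre line, 12 mm from mid-length towards the outlet; x points to the outlet end, away from the lever bar, z up. Grip across y (34 mm) near x = -10 mm.
- small_plug: Loose small grey connector plug, green lock at one end, round outlet on top. 42 mm long (x; 45 with lock tab), 28 wide (y), lower body 18 high, 35 high over the outlet; 35 g. Origin on the underside, centre line, 10 mm from mid-length, away from the green lock; x points away from the green lock, z up. Grip across y (28 mm) near x = -10 mm.
- relay: Loose yellow relay lying on its side: cube 28 x 28 x 28 mm, black base face from which five copper blades stick out level by 12 mm; 35 g. Origin on the underside, centre line, 10 mm from the cube's middle towards the blades; x points along the blades, z up. Grip across y (28 mm) near x = -10 mm.
- unit_card: Fixed cream card 112 x 104 x 2 mm in the blue kit tray (floor 4 mm, rim 15 mm high); its top is 6 mm above the bench. Printed true size: the control unit from above, grey with ears, near-black rectangle for the header. Origin on the card's underside; origin and x axis lie where the part's own belong when laid as drawn; z up. Middle of the drawing at x = -16 mm.
- wide_card: Fixed cream card 112 x 104 x 2 mm in the blue kit tray (floor 4 mm, rim 15 mm high); its top is 6 mm above the bench. Printed true size: the wide plug from above, dark grey, pale bar at the lever end, pale strip on one shoulder. Origin on the card's underside; origin and x axis lie where the part's own belong when laid as drawn; z up. Middle of the drawing at x = -12 mm.
- small_card: Fixed cream card 112 x 104 x 2 mm in the blue kit tray (floor 4 mm, rim 15 mm high); its top is 6 mm above the bench. Printed true size: the small plug from above, light grey, green band at the lock end. Origin on the card's underside; origin and x axis lie where the part's own belong when laid as drawn; z up. Middle of the drawing at x = -10 mm.
- relay_card: Fixed cream card 112 x 104 x 2 mm in the blue kit tray (floor 4 mm, rim 15 mm high); its top is 6 mm above the bench. Printed true size: the relay from above, yellow square, black edge, copper-brown rectangle for the blades. Origin on the card's underside; origin and x axis lie where the part's own belong when laid as drawn; z up. Middle of the square at x = -10 mm.
- tagged_plug: Loose bystander: a rejected black plug like the wide one (59 x 34 mm, 43 high) but with a red tag and no pale lever; it has no card and stays where it lies. Origin on the underside, 12 mm from mid-length towards the outlet; x points to the outlet end.
- tape_roll: Loose bystander: a black roll of insulating tape lying flat, 58 mm across, 19 mm high; it stays where it lies. Origin at the middle of its underside.
There are look-alikes about, which are no part of the job. What is meant by the control_unit is not purple, and is the larger of those in its own colour.

How it is judged:
By the outcome, as a careful person would: the job done as asked, in the order asked, and still so for the second after the job is handed in, with the robot touching nothing.
It also fails if it takes over 106 s, if anything falls off the work surface, if the arm or the gripper's body presses on something with over 40 N, if the wrist force passes 120 N, or if a joint passes its speed limit or range.

### The arm

A 7-joint arm with a two-finger parallel gripper is mounted at the origin on the work surface. World frame = base frame: x ahead of the robot, y to its left, z up, the work surface at z = 0. Lengths are in mm, angles in degrees, forces in N, time in s.
With the tool pointing down it reaches from about 425 to 950 mm from the base axis. Payload 16.7 kg.
Tool frame: the origin (TCP) lies at the very end of the fingers, on their centre line; the grasp point (between the pads) lies 19 mm behind it (grasp_offset is the distance from the TCP to the grasp point, in mm); z points along the fingers, x is the direction in which the jaws open and shut, and the axes are right-handed (so a half turn about z gives the same grasp; the last joint's range is limited). The gripper opens to 94 mm and grips with 3 to 60 N. Pads are 16 mm wide; open, the fingers measure 119 mm over their backs; the gripper's body (75 mm by 177 mm) begins 78 mm behind the grasp point.
Start: joints at [55.09, 24.414, 4.234, 92.017, -1.954, 63.644, -3.845], TCP at [299.509, -604.871, 205.467] pointing down, gripper open.
Joint ranges: [-163.25, 163.25], [-28.42, 122.38], [-70.27, 78.77], [12.13, 141.07], [-58.53, 238.53], [9.26, 117.41], [-156.51, 156.51]. Speed limits (degrees/s): [108.29, 108.29, 136.94, 136.94, 172.46, 172.46, 172.46].

### API

Orientations are given as [roll, pitch, yaw] about the fixed x, y, z axes, in that order (R = Rz(yaw) Ry(pitch) Rx(roll)).
In Python, from rig import read_state, read_camera, get_calibration, close_job, grasp_offset gives the robot as it stands.
- The arm moves only by the tool apply_moves, never from a script. Its argument "series" is one flat list of numbers, 6 for each row, row after row: the shift along the tool's x, y, z in mm, then the turn, a rotation vector about the tool's x, y, z in rad. In form: [tx, ty, tz, rx, ry, rz, tx, ty, tz, rx, ry, rz, ...]. A call has 1 to 5 rows; each row is the pose to reach, as a shift and turn from the pose commanded when the call began, along the tool's axes at that moment; what a row does not reach only later rows make up. A row lasts 1/10 s, in which the tool goes at most 50 mm and 8.59 degrees, less where a joint would pass 70% of its speed; a pose out of reach is approached as far as the arm can. A call with a gripper value outside its range is refused whole. "claw" is the gripper command: -1 is shut, 1 is fully open, values between are in proportion, set as the call begins (left out, the last holds). The fingers move at their own pace and stop on an object; the grip force is fixed at half the most. Time passes only in rows, so rows that repeat a pose let the fingers close. It gives the time, the measured TCP pose, the force and the opening at its end, in the units of the state.
- read_state(): the state, without advancing time (a new reading comes with each control period).
- read_camera(name): name is "side" or "top"; returns the picture (400x640x3 uint8, red, green, blue); there is no depth.
- get_calibration(name): a dict with "fx", "fy", "cx", "cy" (pixels), "position" and "attitude" of the camera in the world. Camera axes: x right, y down, z forward; pixel columns grow to the right and rows downward; lengths in mm; the calibration is good to about 2 mm. A picture is of the moment at which its call begins. get_calibration takes no time and is no camera call.
- close_job(): hands the job in, once; it reports no verdict.
The state is a dict: "clock": time; "joint_positions": joint angles; "qd": joint speeds; "joint_efforts": joint torques, N m; "ee_pos": TCP position; "tool_rot": TCP orientation; "wrist_force": force on the tool from outside, world axes, zero at the start; "torque": the same for the moment, N m; "grip_width": finger opening in mm.
Only numpy, scipy, OpenCV 4.12 (cv2) and the standard library are available. Lean on these libraries where they do the work, as an engineer would, in place of code of your own. Each camera call takes 0.05 s, during which the arm holds its last target. There are 200 camera calls.

## Working session

There is one attempt and no reset: what is moved stays moved. The work goes in short steps, Python scripts to look and compute and a tool call to move; the robot and the scene stay as the last step left them, time stands still between calls to the robot, and variables do not carry over. Pictures are saved under pics/ and viewed, about 12 in all and at most 16, crops included, and the job is handed in when it is done.

Besides the shell and the picture viewer there is one more tool, called after "Call:" as name(argument=value, ...), one argument or row to a line, values as JSON. apply_moves: Moves the arm, as the interface text tells. Its arguments: {"type":"object","properties":{"series":{"type":"array"},"claw":{"type":"number"}},"required":["series"]}

```bash
ls; mkdir -p pics
python3 - <<'E'
from rig import *
import cv2
for n in("top","side"):
    im=read_camera(n); cv2.imwrite(f"pics/{n}0.png",im[:,:,::-1]); print(n,get_calibration(n))
print(read_state(),grasp_offset)
E
```

```text
pics
top {'fx': 432.13554108842027, 'fy': 432.13554108842027, 'cx': 321.27546558421363, 'cy': 202.86531308003018, 'position': array([373.97369214, -51.61817247, 997.31461645]), 'attitude': array([-172.63861737,   -0.7467273 ,  -91.45382651])}
side {'fx': 380.38844666968515, 'fy': 380.38844666968515, 'cx': 316.6943057817823, 'cy': 200.8522868610072, 'position': array([304.29267734, 743.6056833 , 820.36423415]), 'attitude': array([-132.76469647,    0.5683997 , -166.90159595])}
{'clock': 0.1, 'joint_positions': array([55.0913736 , 24.44720068,  4.22996423, 92.04722202, -1.95281767,
       63.6445699 , -3.84515175]), 'qd': array([ 0.06114008, -0.03693532,  0.08581261, -0.01652866, -0.04014   ,
        0.10361662,  0.00295092]), 'joint_efforts': array([ 6.01477470e-03, -9.37481260e+01,  3.67525578e+00, -4.55046916e+01,
       -4.88010538e-02,  1.66724925e-02, -2.81978004e-05]), 'ee_pos': array([ 299.33677392, -604.55848441,  204.84208822]), 'tool_rot': array([ 1.79995000e+02,  6.67057459e-02, -6.36576876e+01]), 'wrist_force': array([ 0.40975947, -0.20371293,  0.28947538]), 'torque': array([ 0.01558494,  0.03387392, -0.05043344]), 'grip_width': 93.69665502697768} 18.8
```

View pics/top0.png

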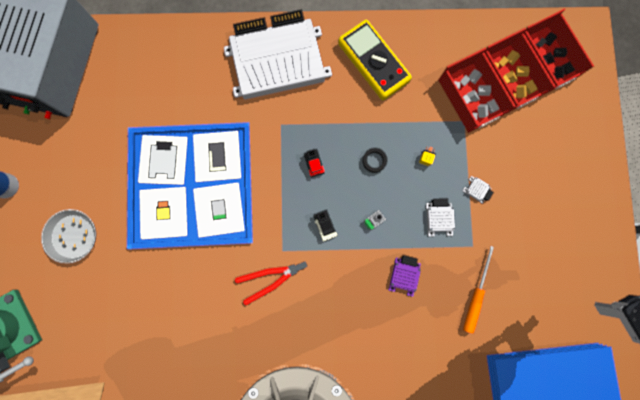

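View pics/side0.png

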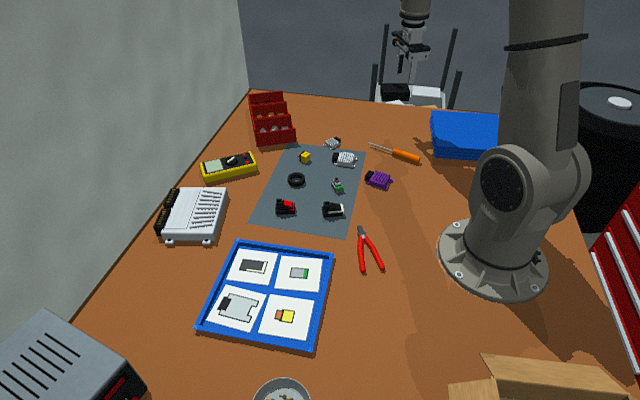

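The top view shows a blue tray with four cards (unit drawing 163,158; wide 218,157; relay 163,211; small 220,209). On the mat are the red-tagged plug (314,163), tape (374,160), relay (427,157), wide plug (323,225), small plug (374,219) and a silver unit (440,217). 

Candidates for the control unit are silver (440,217), a smaller silver one (478,189), purple (405,275) and the big pale box (280,60). At about 38x27 px, the one at (440,217) fits 85x58 mm. I'll confirm this in a crop.

```bash
cat > h.py <<'E'
import numpy as np, cv2
from rig import *
from scipy.spatial.transform import Rotation as R
def ray(n,uv):
    c=get_calibration(n); uv=np.atleast_2d(uv).astype(float)
    d=np.c_[(uv[:,0]-c["cx"])/c["fx"],(uv[:,1]-c["cy"])/c["fy"],np.ones(len(uv))]
    return c["position"],d@R.from_euler("xyz",c["attitude"],degrees=True).as_matrix().T
def onplane(n,uv,z):
    p,d=ray(n,uv); return (p+d*((z-p[2])/d[:,2])[:,None])[:,:2]
def proj(n,X):
    c=get_calibration(n); X=np.atleast_2d(X).astype(float)
    q=(X-c["position"])@R.from_euler("xyz",c["attitude"],degrees=True).as_matrix()
    return np.c_[c["fx"]*q[:,0]/q[:,2]+c["cx"],c["fy"]*q[:,1]/q[:,2]+c["cy"]]
def avg(n,k=6): return np.mean([read_camera(n).astype(np.float32) for _ in range(k)],0).astype(np.uint8)
def grab(n,f,k=1):
    im=avg(n,k)if k>1 else read_camera(n); cv2.imwrite(f,im[:,:,::-1]); return im
def crop(im,u0,v0,u1,v1,s,f): cv2.imwrite(f,cv2.resize(im[v0:v1,u0:u1,::-1],None,fx=s,fy=s,interpolation=cv2.INTER_CUBIC))
E
python3 - <<'E'
from h import *
t=cv2.imread("pics/top0.png")[:,:,::-1]; s=cv2.imread("pics/side0.png")[:,:,::-1]
crop(t,290,140,500,250,3.8,"pics/tp.png"); crop(t,125,120,255,250,4.5,"pics/tt.png")
print("known: tray rim tl/tr/br/bl", onplane("top",[[128,126],[249,124],[251,244],[128,248]],15))
print("robot base px",proj("top",[0,0,0]), proj("side",[0,0,0]))
E
```

```text
known: tray rim tl/tr/br/bl [[691.89599898 378.4335771 ]
 [690.74026329  96.89697616]
 [410.59634682  93.50647648]
 [408.51769731 369.49128428]]
robot base px [[295.95234527 432.52299708]] [[490.54643834 257.42211552]]
```

View pics/tp.png

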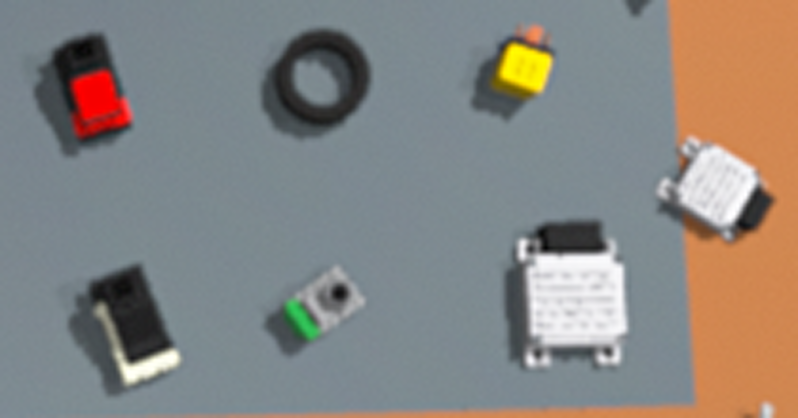

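View pics/tt.png

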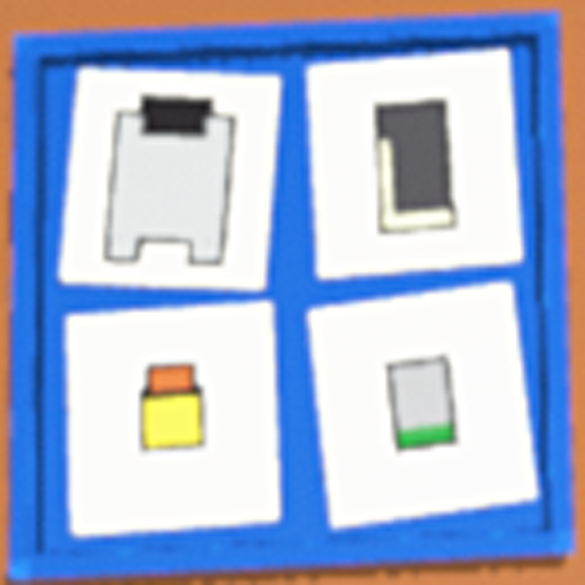

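The crops confirm that silver unit (440,217) is the larger of the two silver ones. It has ears and a black header pointing up-image. The wide plug's lever bar is at the lower end, the small plug's green lock is at lower left, and the relay's blades point up. All card drawings have +x roughly up-image. Next I'll measure.

```bash
cat > m.py <<'E'
from h import *
S=4
def mask(im,box,f):
    u0,v0,u1,v1=box; c=cv2.resize(im[v0:v1,u0:u1],None,fx=S,fy=S,interpolation=cv2.INTER_CUBIC).astype(int)
    m=f(c[...,0],c[...,1],c[...,2]).astype(np.uint8)
    return cv2.morphologyEx(m,cv2.MORPH_OPEN,np.ones((3,3)))
def big(m,box,inner=None):
    cs=cv2.findContours(m,cv2.RETR_EXTERNAL,cv2.CHAIN_APPROX_NONE)[0]
    c=max(cs,key=cv2.contourArea)[:,0].astype(float)
    return (c+.5)/S-.5+np.array(box[:2])
def rect(n,c,z):
    p=onplane(n,c,z).astype(np.float32); (x,y),(w,h),a=cv2.minAreaRect(p); a=(a+45)%90-45
    b=cv2.boxPoints(((x,y),(w,h),a)) if 0 else None
    return np.round([x,y,w,h,a],1)
E
python3 - <<'E'
from m import *
im=grab("top","pics/top1.png",8)
cards={"unit":(136,134,190,186),"wide":(191,130,243,184),"relay":(136,187,189,241),"small":(191,182,247,240)}
white=lambda r,g,b:(r>150)&(g>150)&(b>150)&(r-b<35)
notw=lambda r,g,b:~((r>232)&(g>232)&(b>222))
for k,b in cards.items():
    m=mask(im,b,lambda r,g,b:(r>150)&(b>0)&(r+g>330)); c=big(m,b); print(k,"card",rect("top",c,6))
    cm=np.zeros_like(m); cc=((c-np.array(b[:2])+.5)*S-.5).astype(np.int32); cv2.fillPoly(cm,[cc],1); cm=cv2.erode(cm,np.ones((21,21)))
    d=mask(im,b,lambda r,g,b:(np.minimum(np.minimum(r,g),b)<232))&cm
    c=big(d,b); print("   drawing",rect("top",c,6))
for (u,v) in [(427,158),(426,164),(422,161),(440,217),(436,205),(440,203),(330,225),(326,236),(318,228),(324,225),(366,222),(376,222),(345,190),(308,228),(230,165),(163,160)]: print((u,v),im[v,u])
print(proj("top",[374,-52,0]))
E
```

```text
unit card [613.1 300.  107.1 114.9  -3.5]
   drawing [612.4 300.2  65.7  92.3  -3.3]
wide card [618.5 174.3 115.2 107.4   3.5]
   drawing [617.1 173.9  72.2  42.3   3.4]
relay card [488.5 296.3 115.6 106.8   2.8]
   drawing [494.2 296.5  46.4  34.3   1.3]
small card [492.5 169.5 115.1 107.2   6.8]
   drawing [492.6 169.7  48.8  35.2   6.4]
(427, 158) [251 236   0]
(426, 164) [106  90  14]
(422, 161) [151 127   0]
(440, 217) [235 235 238]
(436, 205) [38 39 39]
(440, 203) [49 49 50]
(330, 225) [34 34 33]
(326, 236) [246 246 229]
(318, 228) [107 108  99]
(324, 225) [34 34 35]
(366, 222) [ 41 155  71]
(376, 222) [159 160 162]
(345, 190) [124 135 142]
(308, 228) [114 125 131]
(230, 165) [252 252 251]
(163, 160) [231 234 233]
[[315.76290891 258.67791956]]
```

```bash
cat > p.py <<'E'
from m import *
im=cv2.imread("pics/top1.png")[:,:,::-1]
B={"unit":(418,190,466,245),"wide":(300,200,345,250),"small":(355,202,395,238),"relay":(410,140,445,175)}
F={"unit":[lambda r,g,b:(r>180),lambda r,g,b:(r<75)],
"wide":[lambda r,g,b:(r>180),lambda r,g,b:(g<72)|(r>150)],
"small":[lambda r,g,b:(r>143)|(g-r>40),lambda r,g,b:(g-r>50)],
"relay":[lambda r,g,b:(r-b>110)&(r>195),lambda r,g,b:(r-b>50)]}
Z={"unit":[20,15],"wide":[15,18],"small":[18,15],"relay":[28,14]}
tiles=[]
for k,b in B.items():
    c=cv2.resize(im[b[1]:b[3],b[0]:b[2],::-1],None,fx=8,fy=8,interpolation=cv2.INTER_CUBIC)
    for f,z,col in zip(F[k],Z[k],[(255,0,255),(0,200,0)]):
        p=big(mask(im,b,f),b); print(k,z,rect("top",p,z), "ctr px",p.mean(0).round(1))
        cv2.polylines(c,[((p-np.array(b[:2])+.5)*8).astype(np.int32)],True,col,1)
    t=np.zeros((440,400,3),np.uint8); t[:c.shape[0],:c.shape[1]]=c[:440,:400]; tiles.append(t)
o=np.vstack([np.hstack(tiles[:2]),np.hstack(tiles[2:])])
cv2.imwrite("pics/ov.png",o[:600+100][:740])
cv2.imwrite("pics/ov.png",cv2.resize(o,None,fx=.68,fy=.68))
E
python3 p.py
```

```text
unit 20 [ 455.9 -340.2   58.1   72.    -0.6] ctr px [443.2 219.9]
unit 15 [ 4.962e+02 -3.387e+02  1.780e+01  4.240e+01  2.000e-01] ctr px [439.5 202.1]
wide 15 [424.3 -82.4  17.9  37.    0.7] ctr px [327.8 235.6]
wide 18 [454.4 -70.4  52.7  35.6  21.1] ctr px [323.7 221.8]
small 18 [ 462.2 -193.2   28.9   32.9   34.1] ctr px [376.7 218. ]
small 15 [ 449.6 -174.4   27.8   12.3   34.2] ctr px [368.8 223.8]
relay 28 [ 598.8 -315.3   27.7   24.2  -21.1] ctr px [428.  157.4]
relay 14 [ 606.2 -319.6   32.1   46.7  -21.3] ctr px [427.6 156.1]
```

View pics/ov.png

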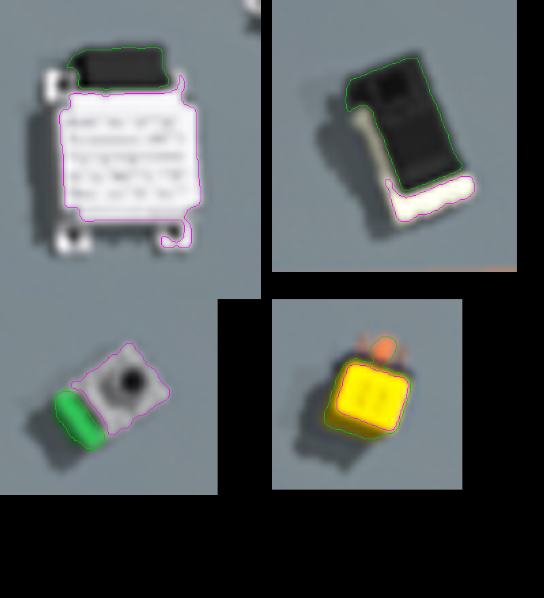

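The overlay shows clean contours for the relay top, the small plug's grey body and green lock, the wide plug's pale bar, and the unit's case top. I'll refine the unit, wide plug and relay, using the side view as a cross-check.

```bash
cat > q.py <<'E'
from m import *
im=cv2.imread("pics/top1.png")[:,:,::-1]
sd=grab("side","pics/side1.png",6)
def tri(a,b):
    p,d=ray("top",a);q,e=ray("side",b);d=d[0];e=e[0]
    s=np.linalg.lstsq(np.c_[d,-e],q-p,rcond=None)[0]; P=p+s[0]*d;Q=q+s[1]*e
    return ((P+Q)/2).round(1),np.round(P-Q,1)
def cen(m,b):
    c=big(m,b); M=cv2.moments(c.astype(np.float32).reshape(-1,1,2)); return np.array([M["m10"],M["m01"]])/M["m00"]
def op(m,k): return cv2.morphologyEx(m,cv2.MORPH_OPEN,np.ones((k,k)))
bu=(418,190,466,245); m=op(mask(im,bu,lambda r,g,b:r>180),41); c=big(m,bu); print("unit case z20",rect("top",c,20),"z24",rect("top",c,24))
P=onplane("top",c,20); ctr=P.mean(0)
for s in(1,-1):
    q=P[(abs(P[:,0]-455.9)<18)&((P[:,1]+340)*s>15)]; f=np.polyfit(q[:,0],q[:,1],1); print(" side yaw",np.degrees(np.arctan(f[0])).round(2),"y@456",np.polyval(f,456).round(1))
for s in(1,-1):
    q=P[(abs(P[:,1]+340)<20)&((P[:,0]-456)*s>15)]; f=np.polyfit(q[:,1],q[:,0],1); print(" end yaw",-np.degrees(np.arctan(f[0])).round(2),"x",np.polyval(f,-340).round(1))
bw=(300,200,345,250); m=op(mask(im,bw,lambda r,g,b:r>170),9); cw=cen(m,bw); print("bar",[rect("top",big(m,bw),z) for z in(0,8,18)])
bs=(315,190,355,230); ms=mask(sd,bs,lambda r,g,b:r>150); print(rect("side",big(ms,bs),10)); 
print("bar tri",tri(cw,cen(ms,bs)))
br=(410,140,445,175)
for th in (160,175,195):
    m=mask(im,br,lambda r,g,b:(r-b>110)&(r>th)&(g>130)); cr=cen(m,br); print("relay",th,rect("top",big(m,br),28))
bs=(295,145,318,170); ms2=mask(sd,bs,lambda r,g,b:(r-b>100)&(r>190)&(g>130)); print("relay tri",tri(cr,cen(ms2,bs)))
cv2.imwrite("pics/sp.png",cv2.resize(sd[120:240,250:410,::-1],None,fx=5,fy=5,interpolation=cv2.INTER_CUBIC))
E
python3 q.py
```

```text
unit case z20 [ 458.2 -340.4   57.2   53.2   -1.4] z24 [ 457.8 -339.2   57.    53.    -1.4]
 side yaw -2.22 y@456 -312.2
 side yaw -3.71 y@456 -368.2
 end yaw 0.95 x 484.3
 end yaw -1.4 x 431.6
bar [array([425. , -84.7,  12.1,  36.5,  15.3]), array([424.6, -84.4,  12. ,  36.2,  15.3]), array([424.1, -84.1,  11.8,  35.8,  15.3])]
[393.4 -64.5  17.4 109.2   8.9]
bar tri (array([409.3, -85.9, -31.5]), array([34.7,  1.9,  1.7]))
relay 160 [ 598.7 -314.9   28.4   25.7  -21.1]
relay 175 [ 598.8 -315.1   28.1   25.2  -21.1]
relay 195 [ 598.8 -315.3   27.7   24.2  -21.1]
relay tri (array([ 600. , -314.7,   30.1]), array([-3.6, -0.5, -0.7]))
```

View pics/sp.png

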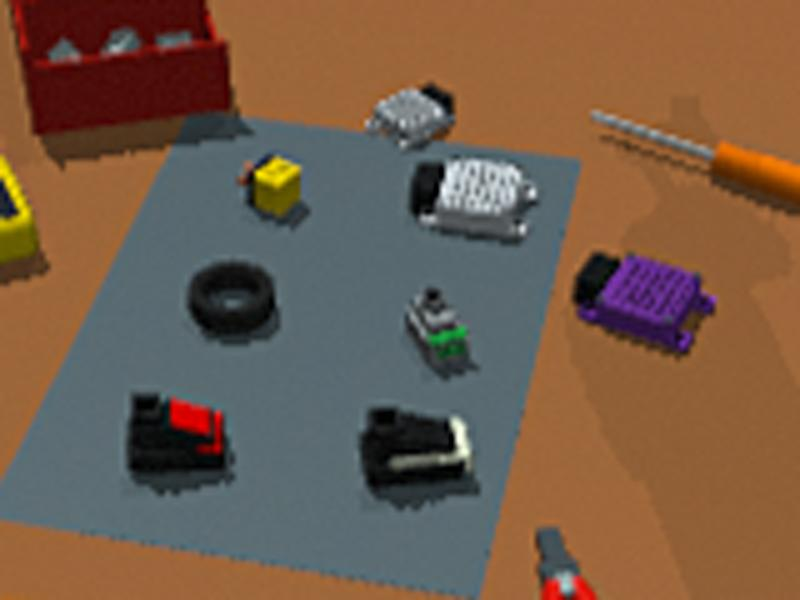

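```bash
cat >> q.py <<'E'
print('----')
bs=(322,190,352,222); wh=lambda r,g,b:(b>105)&(r>130)
ms=mask(sd,bs,wh); c=big(ms,bs); q=c[c[:,0]>338.5]; print("side bar px extents",c.min(0),c.max(0),q.mean(0))
for a in ([327.8,235.6],cw): print("bar tri",cw.round(1),tri(a,[341.8,207.5]))
# black hood + bar: combined outline minus strip: long edges on right side of the plug
m=mask(im,bw,lambda r,g,b:(g<75)); c=big(m,bw)
for z in(18,30,43): print("black",z,rect("top",c,z))
m=op(mask(im,bw,lambda r,g,b:(g<75)|(r>145)),5); c=big(m,bw)
for z in(0,18,30,43):
    P=onplane("top",c,z); u=np.array([np.cos(np.radians(21)),np.sin(np.radians(21))]); n=np.array([-u[1],u[0]]); O=np.array([440,-80])
    a=(P-O)@u; w=(P-O)@n; print("all",z,rect("top",c,z),"along",a.min().round(1),a.max().round(1),"across",w.min().round(1),w.max().round(1))
    r=(w<w.min()+12)&(a>a.min()+14)&(a<a.max()-14); f=np.polyfit(a[r],w[r],1); print("   right edge yaw",21+np.degrees(np.arctan(f[0])))
E
python3 q.py | sed '1,/----/d'
```

```text
side bar px extents [339.875 202.875] [343.625 211.125] [341.63734568 207.36265432]
bar tri [329.1 236. ] (array([425.5, -80.2,  24.7]), array([-1.4, -0.1, -0.1]))
bar tri [329.1 236. ] (array([425.3, -83.1,  21.9]), array([-2.7, -0.3, -0.1]))
black 18 [454.2 -69.7  52.8  37.3  20.8]
black 30 [453.2 -69.5  52.2  36.9  20.8]
black 43 [452.2 -69.3  51.5  36.4  20.8]
all 0 [455.7 -69.9  53.6  38.   20.3] along -8.7 45.2 across -15.4 22.6
   right edge yaw 20.51856501135186
all 18 [454.2 -69.6  52.7  37.3  20.3] along -9.5 43.4 across -14.2 23.1
   right edge yaw 20.51856501135187
all 30 [453.2 -69.4  52.   36.9  20.3] along -10.0 42.3 across -13.4 23.4
   right edge yaw 20.51294401023338
all 43 [452.1 -69.1  51.3  36.4  20.3] along -10.6 41.0 across -12.6 23.8
   right edge yaw 20.574471158905624
```

Checked measurements, as centre and yaw:

| Item | Position (x, y) | Yaw | Size check |
|---|---|---|---|
| Unit case | (458, -340) | -2° | 57x53, expected 58x54 |
| Wide plug origin | about (460, -68) | 20.5° | about 64 long |
| Small plug origin | about (465, -198) | -56° | 45 long, matches |
| Relay middle | (599, -315) | -21° | triangulated z about 30, expected 28 |

Now a small planner that prints move numbers.

```bash
cat > plan.py <<'E'
import sys,json,math,numpy as np
# usage: plan.py x y z yaw [x y z yaw ...] ; prints rows from the commanded pose in cmd.json, updates it
def wrap(a): return (a+180)%360-180
cur=json.load(open("cmd.json")); v=list(map(float,sys.argv[1:]))
for i in range(0,len(v),4):
    t=v[i:i+4]; dp=np.array(t[:3])-cur[:3]; dy=wrap(t[3]-cur[3])
    n=max(2,math.ceil(max(np.linalg.norm(dp)/38,abs(dy)/7.5))); k=math.ceil(n/5)
    for j in range(k):
        y=math.radians(cur[3]); dp=np.array(t[:3])-cur[:3]; dy=wrap(t[3]-cur[3]); f=1/(k-j)
        d=dp*f; r=dy*f; c,s=math.cos(y),math.sin(y)
        T=np.round([c*d[0]+s*d[1], s*d[0]-c*d[1], -d[2]],1); rz=round(-math.radians(r),3); m=min(5,math.ceil(n/k))
        rows=[]
        for q in range(1,m+1):
            g=q/m; rows+=[float(x) for x in np.round(T*g,1)]+[0,0,round(rz*g,3)]
        print(json.dumps(rows))
        cur=[cur[0]+c*T[0]+s*T[1],cur[1]+s*T[0]-c*T[1],cur[2]-T[2],cur[3]-math.degrees(rz)]
print("->",np.round(cur,2)); json.dump([float(x) for x in cur],open("cmd.json","w"))
E
echo '[299.509,-604.871,205.467,-63.66]' > cmd.json; python3 plan.py 458 -340.3 110 -92 458 -340.3 30 -92 458 -340.3 4 -92
```

```text
[-16.7, -25.9, 9.5, 0, 0, 0.049, -33.4, -51.9, 19.1, 0, 0, 0.099, -50.0, -77.8, 28.6, 0, 0, 0.148, -66.7, -103.8, 38.2, 0, 0, 0.198, -83.4, -129.7, 47.7, 0, 0, 0.247]
[-22.5, -21.1, 9.6, 0, 0, 0.05, -45.0, -42.2, 19.1, 0, 0, 0.099, -67.6, -63.2, 28.7, 0, 0, 0.149, -90.1, -84.3, 38.2, 0, 0, 0.198, -112.6, -105.4, 47.8, 0, 0, 0.248]
[0.0, -0.0, 26.7, 0, 0, -0.0, 0.0, -0.0, 53.3, 0, 0, -0.0, 0.0, -0.0, 80.0, 0, 0, -0.0]
[0.0, -0.0, 13.0, 0, 0, -0.0, 0.0, -0.0, 26.0, 0, 0, -0.0]
-> [ 457.99 -340.27    3.97  -92.02]
```

Call:
apply_moves(
  series=[-16.7, -25.9, 9.5, 0, 0, 0.049, -33.4, -51.9, 19.1, 0, 0, 0.099, -50.0, -77.8, 28.6, 0, 0, 0.148, -66.7, -103.8, 38.2, 0, 0, 0.198, -83.4, -129.7, 47.7, 0, 0, 0.247],
  claw=1,
)

```text
clock: 1.6
ee_pos: [379.2, -471.5, 157.6]
tool_rot: [-180.0, -0.0, -77.9]
wrist_force: [1.1, -0.5, -0.7]
grip_width: 94.0
```

Call:
apply_moves(
  series=[-22.5, -21.1, 9.6, 0, 0, 0.05, -45.0, -42.2, 19.1, 0, 0, 0.099, -67.6, -63.2, 28.7, 0, 0, 0.149, -90.1, -84.3, 38.2, 0, 0, 0.198, -112.6, -105.4, 47.8, 0, 0, 0.248],
)

```text
clock: 2.1
ee_pos: [458.6, -339.2, 109.8]
tool_rot: [-180.0, -0.0, -92.1]
wrist_force: [0.8, -0.4, 0.3]
grip_width: 93.9
```

Call:
apply_moves(
  series=[0, 0, 26.7, 0, 0, 0, 0, 0, 53.3, 0, 0, 0, 0, 0, 80, 0, 0, 0, 0, 0, 80, 0, 0, 0, 0, 0, 80, 0, 0, 0],
)

```text
clock: 2.6
ee_pos: [457.9, -340.4, 30.4]
tool_rot: [180.0, 0.0, -92.0]
wrist_force: [1.5, 0.3, 0.4]
grip_width: 94.0
```

Call:
apply_moves(
  series=[0, 0, 9, 0, 0, 0, 0, 0, 18, 0, 0, 0, 0, 0, 26, 0, 0, 0, 0, 0, 26, 0, 0, 0],
)

```text
clock: 3.0
ee_pos: [457.4, -339.9, 3.0]
tool_rot: [179.9, 0.0, -92.0]
wrist_force: [0.1, 0.2, 0.3]
grip_width: 93.6
```

Call:
apply_moves(
  series=[0, 0, 0, 0, 0, 0, 0, 0, 0, 0, 0, 0, 0, 0, 0, 0, 0, 0, 0, 0, 0, 0, 0, 0, 0, 0, 0, 0, 0, 0],
  claw=-1,
)

```text
clock: 3.5
ee_pos: [458.1, -340.3, 4.2]
tool_rot: [-180.0, -0.0, -92.0]
wrist_force: [-0.3, 0.0, 1.8]
grip_width: 57.9
```

```bash
python3 plan.py 458 -340.3 100 -92 607.8 300.4 100 -93.4 607.8 300.4 22 -93.4
```

```text
[0.0, -0.0, -32.0, 0, 0, -0.0, 0.0, -0.0, -64.0, 0, 0, -0.0, 0.0, -0.0, -96.0, 0, 0, -0.0]
[-32.3, -6.4, -0.0, 0, 0, 0.001, -64.6, -12.7, -0.0, 0, 0, 0.002, -96.8, -19.1, -0.0, 0, 0, 0.004, -129.1, -25.4, -0.0, 0, 0, 0.005, -161.4, -31.8, -0.0, 0, 0, 0.006]
[-32.3, -6.2, -0.0, 0, 0, 0.001, -64.6, -12.3, -0.0, 0, 0, 0.002, -97.0, -18.5, -0.0, 0, 0, 0.004, -129.3, -24.6, -0.0, 0, 0, 0.005, -161.6, -30.8, -0.0, 0, 0, 0.006]
[-32.3, -6.0, -0.0, 0, 0, 0.001, -64.7, -11.9, -0.0, 0, 0, 0.002, -97.0, -17.9, -0.0, 0, 0, 0.004, -129.4, -23.8, -0.0, 0, 0, 0.005, -161.7, -29.8, -0.0, 0, 0, 0.006]
[-32.4, -5.8, -0.0, 0, 0, 0.001, -64.8, -11.6, -0.0, 0, 0, 0.002, -97.2, -17.3, -0.0, 0, 0, 0.004, -129.6, -23.1, -0.0, 0, 0, 0.005, -162.0, -28.9, -0.0, 0, 0, 0.006]
[0.0, 0.0, 26.0, 0, 0, 0.0, 0.0, 0.0, 52.0, 0, 0, 0.0, 0.0, 0.0, 78.0, 0, 0, 0.0]
-> [607.8  300.44  21.97 -93.4 ]
```

Call:
apply_moves(
  series=[0, 0, -20, 0, 0, 0, 0, 0, -50, 0, 0, 0, 0, 0, -80, 0, 0, 0, 0, 0, -96, 0, 0, 0],
)

```text
clock: 3.9
ee_pos: [458.5, -340.6, 102.2]
tool_rot: [-179.9, -0.1, -92.0]
wrist_force: [0.7, -0.2, -2.8]
grip_width: 57.8
```

Call:
apply_moves(
  series=[-22.3, -4.4, 0, 0, 0, 0.001, -54.6, -10.7, 0, 0, 0, 0.002, -90, -17.8, 0, 0, 0, 0.004, -126, -24.8, 0, 0, 0, 0.005, -161.4, -31.8, 0, 0, 0, 0.006],
)

```text
clock: 4.4
ee_pos: [495.3, -178.7, 100.0]
tool_rot: [180.0, 0.0, -92.4]
wrist_force: [1.2, 0.1, -2.1]
grip_width: 57.8
```

Call:
apply_moves(
  series=[-32.3, -6.2, 0, 0, 0, 0.001, -64.6, -12.3, 0, 0, 0, 0.002, -97, -18.5, 0, 0, 0, 0.004, -129.3, -24.6, 0, 0, 0, 0.005, -161.6, -30.8, 0, 0, 0, 0.006],
)

```text
clock: 4.9
ee_pos: [532.8, -18.6, 99.9]
tool_rot: [180.0, -0.0, -92.7]
wrist_force: [0.2, -0.4, -2.4]
grip_width: 57.9
```

Call:
apply_moves(
  series=[-32.3, -6.0, 0, 0, 0, 0.001, -64.7, -11.9, 0, 0, 0, 0.002, -97.0, -17.9, 0, 0, 0, 0.004, -129.4, -23.8, 0, 0, 0, 0.005, -161.7, -29.8, 0, 0, 0, 0.006],
)

```text
clock: 5.4
ee_pos: [570.2, 141.5, 99.9]
tool_rot: [180.0, -0.0, -93.1]
wrist_force: [0.9, -0.4, -2.6]
grip_width: 57.8
```

Call:
apply_moves(
  series=[-36, -6.4, 0, 0, 0, 0.001, -75, -13.4, 0, 0, 0, 0.002, -112, -20, 0, 0, 0, 0.004, -142, -25.3, 0, 0, 0, 0.005, -162, -28.9, 0, 0, 0, 0.006],
)

```text
clock: 5.9
ee_pos: [607.4, 303.2, 99.6]
tool_rot: [180.0, 0.0, -93.3]
wrist_force: [0.2, -0.3, -2.8]
grip_width: 57.9
```

Call:
apply_moves(
  series=[0, 0, 20, 0, 0, 0, 0, 0, 42, 0, 0, 0, 0, 0, 64, 0, 0, 0, 0, 0, 78, 0, 0, 0, 0, 0, 78, 0, 0, 0],
)

```text
clock: 6.4
ee_pos: [606.5, 299.7, 19.9]
tool_rot: [179.8, -0.1, -93.4]
wrist_force: [0.1, 0.4, -2.3]
grip_width: 58.1
```

Run:
```python
from h import *
s=read_state(); print(s["ee_pos"],s["tool_rot"],s["wrist_force"],s["grip_width"])
t=grab("top","pics/top2.png",4); sd=grab("side","pics/side2.png",4)
a=cv2.resize(t[115:255,115:265],(420,392),interpolation=cv2.INTER_CUBIC); b=cv2.resize(sd[230:370,185:335],(375,350),interpolation=cv2.INTER_CUBIC)
o=np.zeros((392,795,3),np.uint8);o[:392,:420]=a;o[:350,420:]=b; cv2.imwrite("pics/c2.png",o[:,:,::-1])
```

```text
[606.49862772 299.72407577  19.88375724] [ 1.79832440e+02 -1.07089019e-01 -9.33913119e+01] [ 0.05538917  0.44799617 -2.28963124] 58.14822838607481
```

View pics/c2.png

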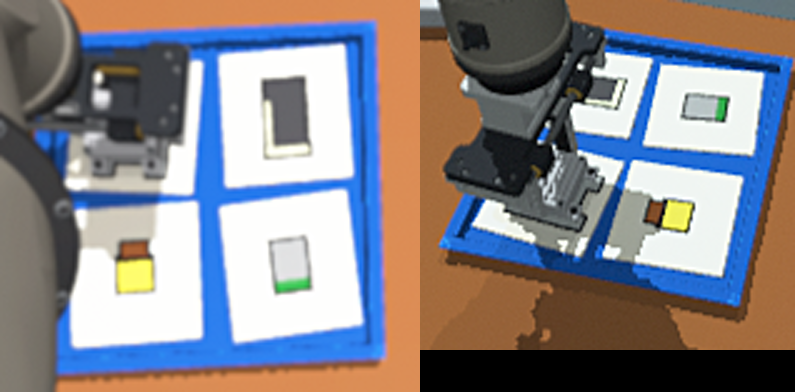

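The view shows the unit held level over its card (top-left in the crop). Lowering slowly.

Call:
apply_moves(
  series=[0, 0, 3, 0, 0, 0, 0, 0, 6, 0, 0, 0, 0, 0, 9, 0, 0, 0, 0, 0, 10, 0, 0, 0, 0, 0, 10.5, 0, 0, 0],
)

```text
clock: 7.3
ee_pos: [607.6, 300.4, 11.2]
tool_rot: [180.0, -0.0, -93.4]
wrist_force: [-0.2, 0.6, -2.2]
grip_width: 57.6
```

Call:
apply_moves(
  series=[0, 0, 0.5, 0, 0, 0, 0, 0, 1, 0, 0, 0, 0, 0, 1.5, 0, 0, 0, 0, 0, 1.5, 0, 0, 0, 0, 0, 1.5, 0, 0, 0],
)

```text
clock: 7.8
ee_pos: [607.8, 300.5, 10.2]
tool_rot: [-180.0, 0.0, -93.4]
wrist_force: [-0.3, -0.6, 0.8]
grip_width: 57.9
```

Call:
apply_moves(
  series=[0, 0, 0, 0, 0, 0, 0, 0, 0, 0, 0, 0, 0, 0, 0, 0, 0, 0, 0, 0, 0, 0, 0, 0],
  claw=0.5,
)

```text
clock: 8.2
ee_pos: [607.9, 300.5, 10.1]
tool_rot: [-180.0, 0.0, -93.4]
wrist_force: [0.2, 0.0, 0.0]
grip_width: 70.5
```

```bash
echo '[607.8,300.44,9.97,-93.4]' > cmd.json; python3 plan.py 607.8 300.4 120 -93.4 450.9 -71.6 120 -69.5 450.9 -71.6 30 -69.5
```

```text
[0.0, -0.0, -36.7, 0, 0, -0.0, 0.0, -0.0, -73.3, 0, 0, -0.0, 0.0, -0.0, -110.0, 0, 0, -0.0]
[31.7, 11.2, -0.0, 0, 0, -0.035, 63.4, 22.4, -0.0, 0, 0, -0.07, 95.2, 33.7, -0.0, 0, 0, -0.104, 126.9, 44.9, -0.0, 0, 0, -0.139]
[29.9, 15.5, -0.0, 0, 0, -0.035, 59.8, 31.0, -0.0, 0, 0, -0.07, 89.6, 46.5, -0.0, 0, 0, -0.104, 119.5, 62.0, -0.0, 0, 0, -0.139]
[27.4, 19.5, -0.0, 0, 0, -0.035, 54.8, 39.0, -0.0, 0, 0, -0.07, 82.3, 58.4, -0.0, 0, 0, -0.104, 109.7, 77.9, -0.0, 0, 0, -0.139]
[-0.0, 0.0, 30.0, 0, 0, -0.0, -0.0, 0.0, 60.0, 0, 0, -0.0, -0.0, 0.0, 90.0, 0, 0, -0.0]
-> [450.91 -71.61  29.97 -69.51]
```

Call:
apply_moves(
  series=[0, 0, -20, 0, 0, 0, 0, 0, -56, 0, 0, 0, 0, 0, -92, 0, 0, 0, 0, 0, -110, 0, 0, 0],
)

```text
clock: 8.6
ee_pos: [608.9, 301.1, 123.3]
tool_rot: [-179.8, 0.1, -93.4]
wrist_force: [0.5, -0.3, -0.1]
grip_width: 70.5
```

Call:
apply_moves(
  series=[31.7, 11.2, 0, 0, 0, -0.035, 63.4, 22.4, 0, 0, 0, -0.07, 95.2, 33.7, 0, 0, 0, -0.104, 126.9, 44.9, 0, 0, 0, -0.139],
)

```text
clock: 9.0
ee_pos: [554.8, 175.3, 120.1]
tool_rot: [-180.0, 0.0, -85.3]
wrist_force: [1.1, 1.1, 0.2]
grip_width: 70.7
```

Call:
apply_moves(
  series=[29.9, 15.5, 0, 0, 0, -0.035, 59.8, 31.0, 0, 0, 0, -0.07, 89.6, 46.5, 0, 0, 0, -0.104, 119.5, 62.0, 0, 0, 0, -0.139],
)

```text
clock: 9.4
ee_pos: [502.6, 51.2, 120.2]
tool_rot: [-180.0, -0.0, -77.4]
wrist_force: [1.3, 0.5, 0.4]
grip_width: 70.4
```

Call:
apply_moves(
  series=[32, 22.7, 0, 0, 0, -0.04, 65, 46, 0, 0, 0, -0.08, 92, 65.3, 0, 0, 0, -0.117, 109.7, 77.9, 0, 0, 0, -0.139, 109.7, 77.9, 0, 0, 0, -0.139],
)

```text
clock: 9.9
ee_pos: [449.8, -74.3, 120.2]
tool_rot: [180.0, -0.0, -69.7]
wrist_force: [0.2, 0.3, -0.8]
grip_width: 70.4
```

```bash
cat > r.py <<'E'
from m import *
import sys
n=sys.argv[1]
t=grab("top",f"pics/top{n}.png",6); sd=grab("side",f"pics/side{n}.png",4)
a=cv2.resize(t[115:255,115:265],(420,392),interpolation=cv2.INTER_CUBIC); b=cv2.resize(sd[230:370,185:335],(375,350),interpolation=cv2.INTER_CUBIC)
o=np.zeros((392,795,3),np.uint8);o[:392,:420]=a;o[:350,420:]=b; cv2.imwrite(f"pics/c{n}.png",o[:,:,::-1])
E
python3 r.py 3
```

```text
(no output)
```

View pics/c3.png

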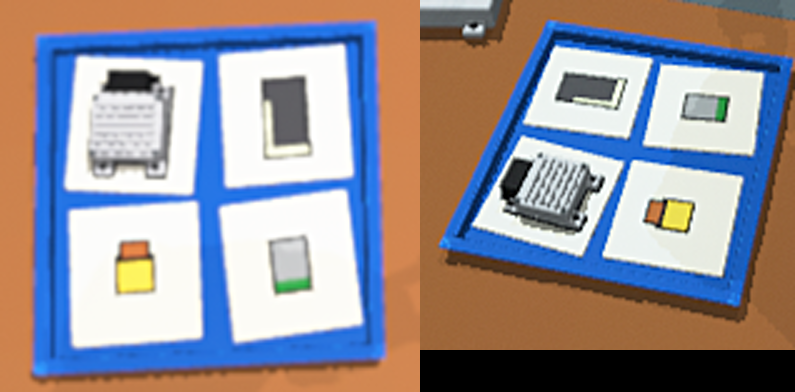

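The top and side crops show the unit flat on its card with the header the right way round. I'll measure its case centre against the drawing.

Run:
```python
from m import *
im=cv2.imread("pics/top3.png")[:,:,::-1]
b=(136,134,190,186)
for th in(150,165,180):
  m=mask(im,b,lambda r,g,bb:(r>100)&(r<225))  # placeholder
  for z in (26,):
    d=mask(im,b,lambda r,g,bb:(np.minimum(r,bb)<232))
    d[:12]=0; 
    k=big(d,b); 
m=mask(im,b,lambda r,g,bb:r<75); print("header z20",rect("top",big(m,b),20))
print(im[160,140:185].sum(1)//3); print(im[138:184,160].sum(1)//3)
# expected pixel positions of case top edges for the wanted pose
from math import *
c,s=cos(radians(-3.4)),sin(radians(-3.4)); O=np.array([612.8+16*c,300.1+16*s])
def P(x,y,z): return proj("top",[O[0]+x*c-y*s,O[1]+x*s+y*c,z])[0].round(1)
print("exp L/R top",P(-21,29,26),P(-21,-29,26),"L/R bottom",P(-21,29,6),P(-21,-29,6),"rear ear",P(-58.5,0,10),"front",P(26.5,0,20),P(26.5,0,6),"caseends",P(-48,0,26),P(6,0,26))
```

```text
header z20 [609.5 295.3 128.2 121.7  -1.2]
[225 253 253 251 252 252 241 209 222 223 220 220 220 220 220 220 220 220
 220 220 221 221 220 221 221 220 221 221 221 226 237 240 218 151 115 112
 204 255 254 252 251 251 252 253 252]
[255 224 109  37  33  37  38  35  29  83 183 235 241 238 218 186 217 220
 195 221 232 208 221 233 210 209 227 223 228 235 218 192 198 160  93  88
 154 205 244 253 252 251 252 253 253 224]
exp L/R top [146.4 159. ] [171.9 159.9] L/R bottom [149.7 161. ] [174.7 161.9] rear ear [160.3 176.9] front [161.8 140. ] [163.9 141.6] caseends [158.2 171.1] [160.1 148. ]
```

The unit's edges match expected pixels to about 0.3 px (case left/right 146.5/172.4 against 146.4/171.9, header front 139.8 against 140.0). Next, the wide plug.

Call:
apply_moves(
  series=[0, 0, 20, 0, 0, 0, 0, 0, 50, 0, 0, 0, 0, 0, 80, 0, 0, 0, 0, 0, 90, 0, 0, 0, 0, 0, 90, 0, 0, 0],
)

```text
clock: 10.9
ee_pos: [450.1, -71.4, 29.1]
tool_rot: [179.9, 0.1, -69.5]
wrist_force: [0.5, 0.3, 0.4]
grip_width: 70.5
```

Call:
apply_moves(
  series=[0, 0, 9, 0, 0, 0, 0, 0, 18, 0, 0, 0, 0, 0, 24, 0, 0, 0, 0, 0, 26, 0, 0, 0, 0, 0, 26, 0, 0, 0],
)

```text
clock: 11.4
ee_pos: [450.8, -71.6, 3.9]
tool_rot: [180.0, 0.0, -69.5]
wrist_force: [1.0, -0.7, -1.0]
grip_width: 70.5
```

Call:
apply_moves(
  series=[0, 0, 0, 0, 0, 0, 0, 0, 0, 0, 0, 0, 0, 0, 0, 0, 0, 0, 0, 0, 0, 0, 0, 0, 0, 0, 0, 0, 0, 0],
  claw=-1,
)

```text
clock: 11.9
ee_pos: [451.1, -71.7, 4.1]
tool_rot: [-180.0, -0.0, -69.5]
wrist_force: [0.4, -0.4, 0.2]
grip_width: 33.8
```

```bash
echo '[450.91,-71.61,3.97,-69.51]' > cmd.json; python3 -c "
from math import *
for n,cx,cy,a,g in(('wide',617.8,174.1,3.4,2),('small',492.6,169.6,6.6,0),('relay',488.4,296.4,2.6,0)): print(n,cx+g*cos(radians(a)),cy+g*sin(radians(a)),a-90)"
python3 plan.py 450.9 -71.6 100 -69.5 619.8 174.2 100 -86.6 619.8 174.2 20 -86.6
```

```text
wide 619.7964796558475 174.21861274715192 -86.6
small 492.6 169.6 -83.4
relay 488.4 296.4 -87.4
[-0.0, 0.0, -32.0, 0, 0, -0.0, -0.0, 0.0, -64.0, 0, 0, -0.0, -0.0, 0.0, -96.0, 0, 0, -0.0]
[-21.4, -30.5, -0.0, 0, 0, 0.037, -42.8, -61.0, -0.0, 0, 0, 0.074, -64.2, -91.6, -0.0, 0, 0, 0.112, -85.6, -122.1, -0.0, 0, 0, 0.149]
[-25.7, -27.0, -0.0, 0, 0, 0.037, -51.4, -54.0, -0.0, 0, 0, 0.074, -77.0, -81.1, -0.0, 0, 0, 0.112, -102.7, -108.1, -0.0, 0, 0, 0.149]
[-0.0, 0.0, 26.7, 0, 0, 0.0, -0.0, 0.0, 53.3, 0, 0, 0.0, -0.0, 0.0, 80.0, 0, 0, 0.0]
-> [619.81 174.18  19.97 -86.58]
```

Call:
apply_moves(
  series=[0, 0, -20, 0, 0, 0, 0, 0, -50, 0, 0, 0, 0, 0, -80, 0, 0, 0, 0, 0, -96, 0, 0, 0],
)

```text
clock: 12.3
ee_pos: [451.6, -71.6, 102.1]
tool_rot: [-179.9, -0.0, -69.5]
wrist_force: [0.5, 1.1, -1.4]
grip_width: 33.8
```

Call:
apply_moves(
  series=[-14, -20, 0, 0, 0, 0.024, -36, -51.3, 0, 0, 0, 0.063, -61, -87, 0, 0, 0, 0.106, -85.6, -122.1, 0, 0, 0, 0.149],
)

```text
clock: 12.7
ee_pos: [536.1, 52.6, 100.2]
tool_rot: [-180.0, 0.0, -78.2]
wrist_force: [0.9, -0.7, 0.4]
grip_width: 33.7
```

Call:
apply_moves(
  series=[-27, -28.4, 0, 0, 0, 0.039, -56, -58.9, 0, 0, 0, 0.081, -80, -84.2, 0, 0, 0, 0.116, -96, -101, 0, 0, 0, 0.139, -102.7, -108.1, 0, 0, 0, 0.149],
)

```text
clock: 13.2
ee_pos: [620.2, 176.7, 99.6]
tool_rot: [180.0, 0.0, -86.5]
wrist_force: [-0.3, -0.1, -0.7]
grip_width: 34.0
```

Call:
apply_moves(
  series=[0, 0, 20, 0, 0, 0, 0, 0, 42, 0, 0, 0, 0, 0, 64, 0, 0, 0, 0, 0, 76, 0, 0, 0, 0, 0, 80, 0, 0, 0],
)

```text
clock: 13.7
ee_pos: [618.9, 173.3, 18.8]
tool_rot: [179.9, -0.0, -86.6]
wrist_force: [0.0, 0.3, -0.6]
grip_width: 33.8
```

Call:
apply_moves(
  series=[0, 0, 2, 0, 0, 0, 0, 0, 4, 0, 0, 0, 0, 0, 6, 0, 0, 0, 0, 0, 8, 0, 0, 0, 0, 0, 8.5, 0, 0, 0],
)

```text
clock: 14.2
ee_pos: [619.8, 174.2, 11.6]
tool_rot: [-180.0, 0.0, -86.6]
wrist_force: [-0.3, 0.4, -0.6]
grip_width: 33.6
```

Call:
apply_moves(
  series=[0, 0, 0.5, 0, 0, 0, 0, 0, 1, 0, 0, 0, 0, 0, 1.5, 0, 0, 0, 0, 0, 1.5, 0, 0, 0, 0, 0, 1.5, 0, 0, 0],
)

```text
clock: 14.7
ee_pos: [619.8, 174.2, 10.1]
tool_rot: [-180.0, 0.0, -86.6]
wrist_force: [-2.0, 0.4, 4.1]
grip_width: 33.9
```

Call:
apply_moves(
  series=[0, 0, 0, 0, 0, 0, 0, 0, 0, 0, 0, 0, 0, 0, 0, 0, 0, 0, 0, 0, 0, 0, 0, 0],
  claw=0.1,
)

```text
clock: 15.1
ee_pos: [619.8, 174.2, 10.0]
tool_rot: [180.0, 0.0, -86.6]
wrist_force: [0.4, 0.3, -0.4]
grip_width: 51.9
```

```bash
python3 -c "
from rig import *
s=read_state();print(s['joint_positions'].round(1),s['grip_width'])"
echo '[619.81,174.18,9.97,-86.58]' > cmd.json; python3 plan.py 619.8 174.2 120 -86.6 459.7 -189.4 120 -145.9 459.7 -189.4 30 -145.9
```

```text
[ -17.3   34.2   -5.5  103.7    4.6   42.3 -111.8] 51.862805962843986
[-0.0, 0.0, -36.7, 0, 0, 0.0, -0.0, 0.0, -73.3, 0, 0, 0.0, -0.0, 0.0, -110.0, 0, 0, 0.0]
[29.4, 15.1, -0.0, 0, 0, 0.086, 58.9, 30.2, -0.0, 0, 0, 0.172, 88.4, 45.4, -0.0, 0, 0, 0.259, 117.8, 60.5, -0.0, 0, 0, 0.345]
[32.8, 4.3, -0.0, 0, 0, 0.086, 65.6, 8.6, -0.0, 0, 0, 0.172, 98.5, 12.8, -0.0, 0, 0, 0.259, 131.3, 17.1, -0.0, 0, 0, 0.345]
[32.4, -7.1, -0.0, 0, 0, 0.086, 64.7, -14.2, -0.0, 0, 0, 0.172, 97.1, -21.2, -0.0, 0, 0, 0.259, 129.4, -28.3, -0.0, 0, 0, 0.345]
[-0.0, -0.0, 30.0, 0, 0, 0.0, -0.0, -0.0, 60.0, 0, 0, 0.0, -0.0, -0.0, 90.0, 0, 0, 0.0]
-> [ 459.68 -189.41   29.97 -145.88]
```

Call:
apply_moves(
  series=[0, 0, -20, 0, 0, 0, 0, 0, -56, 0, 0, 0, 0, 0, -92, 0, 0, 0, 0, 0, -110, 0, 0, 0],
)

```text
clock: 15.5
ee_pos: [620.9, 174.6, 123.2]
tool_rot: [-179.8, 0.1, -86.6]
wrist_force: [-0.2, 0.1, 0.3]
grip_width: 51.6
```

Call:
apply_moves(
  series=[29.4, 15.1, 0, 0, 0, 0.086, 58.9, 30.2, 0, 0, 0, 0.172, 88.4, 45.4, 0, 0, 0, 0.259, 117.8, 60.5, 0, 0, 0, 0.345],
)

```text
clock: 15.9
ee_pos: [565.8, 51.9, 120.1]
tool_rot: [-180.0, 0.0, -106.5]
wrist_force: [1.2, 0.2, 0.5]
grip_width: 51.9
```

Call:
apply_moves(
  series=[32.8, 4.3, 0, 0, 0, 0.086, 65.6, 8.6, 0, 0, 0, 0.172, 98.5, 12.8, 0, 0, 0, 0.259, 131.3, 17.1, 0, 0, 0, 0.345],
)

```text
clock: 16.3
ee_pos: [512.4, -69.3, 120.1]
tool_rot: [-180.0, 0.0, -126.3]
wrist_force: [1.4, -0.9, 0.6]
grip_width: 51.5
```

Call:
apply_moves(
  series=[36, -7.9, 0, 0, 0, 0.096, 74, -16.2, 0, 0, 0, 0.197, 106, -23.2, 0, 0, 0, 0.283, 129.4, -28.3, 0, 0, 0, 0.345, 129.4, -28.3, 0, 0, 0, 0.345],
)

```text
clock: 16.8
ee_pos: [458.4, -192.2, 120.1]
tool_rot: [-180.0, -0.0, -146.2]
wrist_force: [0.9, 1.4, -0.1]
grip_width: 51.4
```

```bash
python3 r.py 4
python3 - <<'E'
from m import *
im=cv2.imread("pics/top4.png")[:,:,::-1]
b=(200,128,245,184)
m=mask(im,b,lambda r,g,bb:(g<72)); c=big(m,b)
m2=cv2.morphologyEx(mask(im,b,lambda r,g,bb:(np.minimum(r,bb)<225)&(r>60)&(r-bb>8)),cv2.MORPH_OPEN,np.ones((5,5)))
print("black px",c.min(0),c.max(0)); 
for z in(24,49): print("black",z,rect("top",c,z))
c2=big(m2,b); print("pale px",c2.min(0),c2.max(0))
for u in(217,220,223): print(u,im[138:178,u].sum(1)//3)
E
```

```text
black px [208.125 140.375] [223.875 163.125]
black 24 [623.1 171.7  55.5  34.2   3.6]
black 49 [616.7 165.9  54.1  33.3   3.6]
pale px [202.375 143.125] [225.875 172.375]
217 [255 255 228 116  40  28  31  30  29  31  38  46  49  49  49  49  49  49
  49  49  47  46  44  38  23 108 228 250 240 204 151 131 110 171 252 255
 254 253 253 254]
220 [254 255 232 114  37  28  32  34  33  33  32  31  32  31  32  31  32  32
  35  35  36  36  34  28  33 123 233 249 236 224 189 143 114 181 250 255
 253 253 253 254]
223 [253 254 255 235 146  87  75  76  76  74  66  58  55  47  42  41  41  39
  31  25  26  26  22  19  27  72 141 188 182 174 187 162 160 243 255 254
 253 252 253 254]
```

View pics/c4.png

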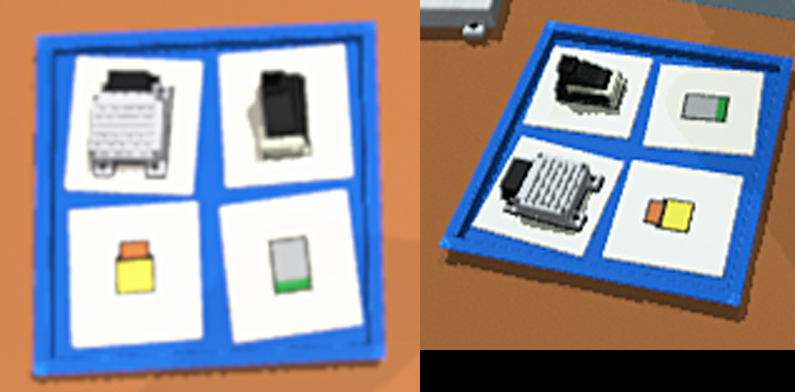

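Run:
```python
from m import *
from math import *
im=cv2.imread("pics/top1.png")[:,:,::-1]
for u in(217,220): print(u,im[138:178,u].sum(1)//3)
c,s=cos(radians(3.4)),sin(radians(3.4)); O=np.array([617.8+12*c,174.1+12*s])
P=lambda x,y,z: proj("top",[O[0]+x*c-y*s,O[1]+x*s+y*c,z])[0].round(1)
for x,y,z in((20.5,0,6),(20.5,0,24),(20.5,0,49),(-44.5,0,6),(-44.5,0,24),(-44.5,0,28),(-44.5,0,15)): print(x,z,P(x,y,z))
for y in(17,-17): print(y,P(-10,y,6),P(-10,y,24))
t=cv2.imread("pics/top4.png")[:,:,::-1]
for v in(150,156): print(v,t[v,200:236].sum(1)//3)
```

```text
217 [251 252 254 254 203 105  88  96  97  97  96  97  97  97  97  96  96  97
  97  96  97  97  97  96  97  97  96  90 127 221 250 247 208 219 250 252
 252 251 252 253]
220 [252 252 254 236 143  86  92  96  98  96  97  97  97  96  97  97  97  97
  97  97  97  97  97  97  98  97  94  93 145 238 251 237 195 234 253 252
 251 251 252 253]
20.5 6 [215.9 142.6]
20.5 24 [214.1 140.5]
20.5 49 [211.5 137.5]
-44.5 6 [217.4 169.7]
-44.5 24 [215.6 168.1]
-44.5 28 [215.2 167.7]
-44.5 15 [216.5 168.9]
17 [209.3 155.8] [207.4 154. ]
-17 [223.9 154.7] [222.2 152.8]
150 [252 251 251 252 253 247 191 143  89  45  41  45  47  47  47  48  49  49
  44  31  32  39  28  55 156 250 255 253 252 252 252 252 252 252 252 252]
156 [253 254 250 198 166 170 173 168 137  79  48  47  48  49  49  48  48  49
  48  42  35  39  32  31 105 224 255 254 253 252 252 252 252 252 252 252]
```

The crops show both the unit and the wide plug seated with the right orientation. The wide plug's front edge is at v=140.8 (expected 140.5), its rear edge meets the drawn outline near 170.5, and its right edge is at 224.3 (expected 223.9). Next, the small plug.

Call:
apply_moves(
  series=[0, 0, 20, 0, 0, 0, 0, 0, 50, 0, 0, 0, 0, 0, 80, 0, 0, 0, 0, 0, 90, 0, 0, 0, 0, 0, 90, 0, 0, 0],
)

```text
clock: 17.8
ee_pos: [458.9, -189.1, 29.1]
tool_rot: [179.9, -0.1, -145.9]
wrist_force: [-0.4, 0.4, 0.3]
grip_width: 51.7
```

Call:
apply_moves(
  series=[0, 0, 9, 0, 0, 0, 0, 0, 18, 0, 0, 0, 0, 0, 24, 0, 0, 0, 0, 0, 26, 0, 0, 0, 0, 0, 26, 0, 0, 0],
)

```text
clock: 18.3
ee_pos: [459.6, -189.4, 3.8]
tool_rot: [180.0, -0.0, -145.9]
wrist_force: [-0.6, 0.2, 0.0]
grip_width: 51.6
```

Call:
apply_moves(
  series=[0, 0, 0, 0, 0, 0, 0, 0, 0, 0, 0, 0, 0, 0, 0, 0, 0, 0, 0, 0, 0, 0, 0, 0, 0, 0, 0, 0, 0, 0],
  claw=-1,
)

```text
clock: 18.8
ee_pos: [459.8, -189.4, 4.2]
tool_rot: [-180.0, 0.0, -145.9]
wrist_force: [1.3, 0.4, 5.0]
grip_width: 27.7
```

```bash
echo '[459.68,-189.41,3.97,-145.88]' > cmd.json
python3 plan.py 459.7 -189.4 100 -145.9 492.6 169.6 100 -83.4 492.6 169.6 20 -83.4
```

```text
[-0.0, -0.0, -32.0, 0, 0, 0.0, -0.0, -0.0, -64.0, 0, 0, 0.0, -0.0, -0.0, -96.0, 0, 0, 0.0]
[-22.9, 27.9, -0.0, 0, 0, -0.109, -45.7, 55.8, -0.0, 0, 0, -0.218, -68.6, 83.6, -0.0, 0, 0, -0.327, -91.4, 111.5, -0.0, 0, 0, -0.436, -114.3, 139.4, -0.0, 0, 0, -0.545]
[-34.0, 12.0, -0.0, 0, 0, -0.109, -68.0, 24.0, -0.0, 0, 0, -0.218, -102.0, 35.9, -0.0, 0, 0, -0.327, -136.0, 47.9, -0.0, 0, 0, -0.436, -170.0, 59.9, -0.0, 0, 0, -0.545]
[0.0, -0.0, 26.7, 0, 0, -0.0, 0.0, -0.0, 53.3, 0, 0, -0.0, 0.0, -0.0, 80.0, 0, 0, -0.0]
-> [492.58 169.6   19.97 -83.43]
```

Call:
apply_moves(
  series=[0, 0, -20, 0, 0, 0, 0, 0, -50, 0, 0, 0, 0, 0, -80, 0, 0, 0, 0, 0, -96, 0, 0, 0],
)

```text
clock: 19.2
ee_pos: [460.3, -189.7, 102.1]
tool_rot: [-179.9, 0.1, -145.9]
wrist_force: [-0.6, -0.3, -1.0]
grip_width: 28.0
```

Call:
apply_moves(
  series=[-18, 22, 0, 0, 0, -0.086, -40.7, 49.6, 0, 0, 0, -0.194, -65, 79.3, 0, 0, 0, -0.31, -90, 109.8, 0, 0, 0, -0.43, -114.3, 139.4, 0, 0, 0, -0.545],
)

```text
clock: 19.7
ee_pos: [476.0, -8.3, 100.1]
tool_rot: [-180.0, 0.0, -114.4]
wrist_force: [0.7, -0.3, -0.8]
grip_width: 27.7
```

Call:
apply_moves(
  series=[-36, 12.7, 0, 0, 0, -0.115, -74, 26.1, 0, 0, 0, -0.237, -112, 39.5, 0, 0, 0, -0.359, -146, 51.4, 0, 0, 0, -0.468, -170, 59.9, 0, 0, 0, -0.545],
)

```text
clock: 20.2
ee_pos: [492.5, 172.1, 100.0]
tool_rot: [-180.0, 0.0, -83.1]
wrist_force: [0.2, 0.0, -0.5]
grip_width: 26.9
```

Call:
apply_moves(
  series=[0, 0, 20, 0, 0, 0, 0, 0, 42, 0, 0, 0, 0, 0, 64, 0, 0, 0, 0, 0, 76, 0, 0, 0, 0, 0, 80, 0, 0, 0],
)

```text
clock: 20.7
ee_pos: [492.0, 169.1, 18.9]
tool_rot: [179.9, -0.0, -83.4]
wrist_force: [-0.1, -0.5, 0.0]
grip_width: 27.9
```

Call:
apply_moves(
  series=[0, 0, 2, 0, 0, 0, 0, 0, 4, 0, 0, 0, 0, 0, 6, 0, 0, 0, 0, 0, 8, 0, 0, 0, 0, 0, 8.5, 0, 0, 0],
)

```text
clock: 21.2
ee_pos: [492.7, 169.6, 11.6]
tool_rot: [-180.0, 0.0, -83.4]
wrist_force: [0.6, 0.7, 0.3]
grip_width: 27.2
```

Call:
apply_moves(
  series=[0, 0, 0.5, 0, 0, 0, 0, 0, 1, 0, 0, 0, 0, 0, 1.5, 0, 0, 0, 0, 0, 1.5, 0, 0, 0, 0, 0, 1.5, 0, 0, 0],
)

```text
clock: 21.7
ee_pos: [492.6, 169.6, 10.2]
tool_rot: [-180.0, 0.0, -83.4]
wrist_force: [-1.8, -1.1, 5.3]
grip_width: 27.8
```

Contact is made, so I'll release and then go to the relay.

Call:
apply_moves(
  series=[0, 0, 0, 0, 0, 0, 0, 0, 0, 0, 0, 0, 0, 0, 0, 0, 0, 0, 0, 0, 0, 0, 0, 0],
  claw=0,
)

```text
clock: 22.1
ee_pos: [492.6, 169.6, 10.0]
tool_rot: [180.0, 0.0, -83.4]
wrist_force: [0.2, 1.2, -0.7]
grip_width: 47.1
```

```bash
echo '[492.58,169.6,9.97,-83.43]' > cmd.json; python3 plan.py 492.6 169.6 120 -83.4 598.8 -315.2 120 -111.1 598.8 -315.2 30 -111.1
```

```text
[0.0, -0.0, -36.7, 0, 0, -0.0, 0.0, -0.0, -73.3, 0, 0, -0.001, 0.0, -0.0, -110.0, 0, 0, -0.001]
[32.9, -3.3, -0.0, 0, 0, 0.032, 65.8, -6.6, -0.0, 0, 0, 0.064, 98.8, -9.9, -0.0, 0, 0, 0.097, 131.7, -13.2, -0.0, 0, 0, 0.129, 164.6, -16.5, -0.0, 0, 0, 0.161]
[32.0, -8.5, -0.0, 0, 0, 0.032, 63.9, -17.1, -0.0, 0, 0, 0.064, 95.9, -25.6, -0.0, 0, 0, 0.097, 127.8, -34.2, -0.0, 0, 0, 0.129, 159.8, -42.7, -0.0, 0, 0, 0.161]
[30.2, -13.6, -0.0, 0, 0, 0.032, 60.4, -27.1, -0.0, 0, 0, 0.065, 90.5, -40.7, -0.0, 0, 0, 0.097, 120.7, -54.2, -0.0, 0, 0, 0.13, 150.9, -67.8, -0.0, 0, 0, 0.162]
[0.0, 0.0, 30.0, 0, 0, -0.0, 0.1, 0.0, 60.0, 0, 0, -0.0, 0.1, 0.0, 90.0, 0, 0, -0.0]
-> [ 598.79 -315.25   29.97 -111.1 ]
```

Call:
apply_moves(
  series=[0, 0, -20, 0, 0, 0, 0, 0, -56, 0, 0, 0, 0, 0, -92, 0, 0, 0, 0, 0, -110, 0, 0, -0.001],
)

```text
clock: 22.5
ee_pos: [493.5, 170.0, 122.8]
tool_rot: [-179.8, 0.1, -83.4]
wrist_force: [-0.1, 0.1, 0.3]
grip_width: 46.7
```

Call:
apply_moves(
  series=[32.9, -3.3, 0, 0, 0, 0.032, 65.8, -6.6, 0, 0, 0, 0.064, 98.8, -9.9, 0, 0, 0, 0.097, 131.7, -13.2, 0, 0, 0, 0.129, 164.6, -16.5, 0, 0, 0, 0.161],
)

```text
clock: 23.0
ee_pos: [528.1, 6.7, 120.1]
tool_rot: [-180.0, 0.0, -92.7]
wrist_force: [0.7, -0.3, -0.3]
grip_width: 47.2
```

Call:
apply_moves(
  series=[32.0, -8.5, 0, 0, 0, 0.032, 63.9, -17.1, 0, 0, 0, 0.064, 95.9, -25.6, 0, 0, 0, 0.097, 127.8, -34.2, 0, 0, 0, 0.129, 159.8, -42.7, 0, 0, 0, 0.161],
)

```text
clock: 23.5
ee_pos: [563.5, -154.9, 120.0]
tool_rot: [-180.0, 0.0, -101.9]
wrist_force: [-0.2, 0.6, 0.6]
grip_width: 47.0
```

Call:
apply_moves(
  series=[36, -16.4, 0, 0, 0, 0.039, 74, -33.7, 0, 0, 0, 0.079, 108, -49.2, 0, 0, 0, 0.116, 136, -62, 0, 0, 0, 0.146, 150.9, -68.8, 0, 0, 0, 0.162],
)

```text
clock: 24.0
ee_pos: [599.5, -318.2, 119.7]
tool_rot: [180.0, -0.0, -111.3]
wrist_force: [-0.5, 0.4, 0.8]
grip_width: 47.2
```

```bash
python3 r.py 5
python3 - <<'E'
from m import *
from math import *
im=cv2.imread("pics/top1.png")[:,:,::-1]; t=cv2.imread("pics/top5.png")[:,:,::-1]
a=6.6;c,s=cos(radians(a)),sin(radians(a)); O=np.array([492.6+10*c,169.6+10*s])
P=lambda x,y,z: proj("top",[O[0]+x*c-y*s,O[1]+x*s+y*c,z])[0].round(1)
for x,y,z in((11,0,6),(11,0,24),(-31,0,6),(-34,0,6),(-31,0,24),(-10,14,6),(-10,14,24),(-10,-14,24),(-10,-14,6)): print(x,y,z,P(x,y,z))
for u in(216,220): print(u,"v194",im[194:226,u].sum(1)//3,"\n    ",t[194:226,u].sum(1)//3)
for v in(206,210): print(v,"u206",im[v,206:234].sum(1)//3,"\n    ",t[v,206:234].sum(1)//3)
b=(200,190,240,232); print("green",rect("top",big(mask(t,b,lambda r,g,b:(g-r>50)),b),21))
E
```

```text
11 0 6 [217.3 200.2]
11 0 24 [215.5 199.2]
-31 0 6 [219.3 218.2]
-34 0 6 [219.4 219.5]
-31 0 24 [217.5 217.5]
-10 14 6 [212.2 210. ]
-10 14 24 [210.3 209.2]
-10 -14 24 [222.7 207.4]
-10 -14 6 [224.3 208.4]
216 v194 [251 251 252 253 254 233 167 185 216 219 218 218 219 219 219 218 219 219
 220 221 212 172 127 113 103 143 244 255 253 252 251 251] 
     [253 253 253 253 254 242 196 158 122  79  53  66  88 102 123 160 179 181
 165 127 103 101 106 103  82  94 152 179 208 248 254 253]
220 v194 [251 251 252 253 254 218 183 211 220 219 219 219 218 219 219 219 219 219
 221 218 190 146 118 106 109 188 250 254 252 251 251 251] 
     [252 252 252 253 254 234 169 148 145 136 132 138 141 146 153 157 162 159
 136 117 110 107 103  82  78 118 161 189 226 250 253 253]
206 u206 [251 251 252 254 249 175 160 211 221 219 219 219 219 219 218 219 220 206
 165 200 254 254 252 251 251 251 252 251] 
     [254 251 206 166 144 122 109  79  60  62  88 115 126 138 141 165 157 104
 107 205 255 254 253 252 252 252 252 252]
210 u206 [251 251 252 253 252 222 158 206 222 219 219 218 218 219 219 218 220 219
 188 154 229 254 253 252 251 252 251 252] 
     [254 252 208 177 166 145 154 157 162 174 179 182 184 180 162 153 162 131
  93 142 238 254 253 252 252 252 252 252]
green [474.9 168.4  12.3  26.7   6.3]
```

View pics/c5.png

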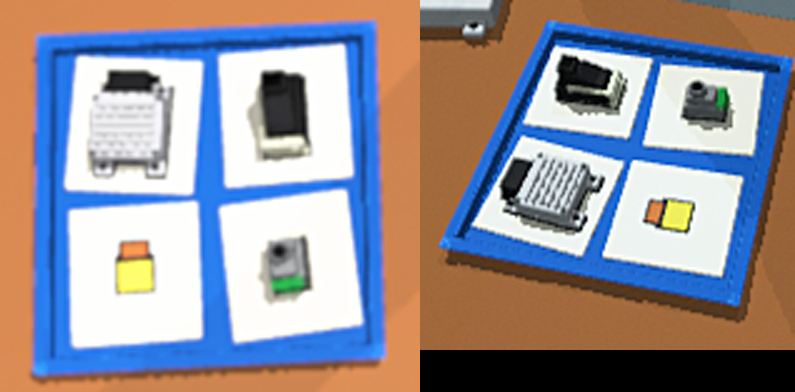

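The small plug sits on its drawing with the green end correct. Its rear edge (v=219.6) matches the drawn end (219.4), its right edge matches, and its far edge is within about 1.5 mm. Next, the relay.

Call:
apply_moves(
  series=[0, 0, 20, 0, 0, 0, 0, 0, 50, 0, 0, 0, 0, 0, 75, 0, 0, 0, 0, 0, 80, 0, 0, 0, 0, 0, 80, 0, 0, 0],
)

```text
clock: 25.0
ee_pos: [599.6, -315.0, 39.7]
tool_rot: [179.9, 0.0, -111.1]
wrist_force: [-0.8, 0.3, 0.6]
grip_width: 47.1
```

Call:
apply_moves(
  series=[0, 0, 10, 0, 0, 0, 0, 0, 21, 0, 0, 0, 0, 0, 31, 0, 0, 0, 0, 0, 36, 0, 0, 0, 0, 0, 36, 0, 0, 0],
)

```text
clock: 25.5
ee_pos: [599.3, -315.1, 3.0]
tool_rot: [179.9, 0.0, -111.1]
wrist_force: [0.5, 0.4, 0.4]
grip_width: 46.7
```

Call:
apply_moves(
  series=[0, 0, 0, 0, 0, 0, 0, 0, 0, 0, 0, 0, 0, 0, 0, 0, 0, 0, 0, 0, 0, 0, 0, 0, 0, 0, 0, 0, 0, 0],
  claw=-1,
)

```text
clock: 26.0
ee_pos: [600.1, -315.5, 4.4]
tool_rot: [-180.0, 0.0, -111.1]
wrist_force: [-0.7, 1.1, 4.4]
grip_width: 27.4
```

```bash
python3 - <<'E'
from m import *
im=cv2.imread("pics/top1.png")[:,:,::-1]; b=(136,187,189,241)
c=big(mask(im,b,lambda r,g,b:(r>150)&(r+g>330)),b); P=onplane("top",c,6); C=np.array([488.5,296.3]); Q=P-C
for k,(i,s) in {"x+":(0,1),"x-":(0,-1),"y+":(1,1),"y-":(1,-1)}.items():
    q=Q[(Q[:,i]*s>45)&(abs(Q[:,1-i])<42)]; f=np.polyfit(q[:,1-i],q[:,i],1); print(k,np.degrees(np.arctan(f[0]))*(-1 if i==0 else 1),np.median(q[:,i]))
y=big(mask(im,b,lambda r,g,b:(r-b>90)&(g>150)),b); print("yellow",rect("top",y,6))
E
echo '[599.8,-315.4,3.97,-111.1]' > cmd.json
python3 plan.py 599.8 -315.4 100 -111.1 488.4 296.4 100 -87.4 488.4 296.4 20 -87.4
```

```text
x+ 2.972291048939345 56.79131468392188
x- 2.817003327988858 -57.530840602228864
y+ 2.816140088870577 53.06891239018833
y- 2.765038632191817 -53.09046103845006
yellow [486.8 296.7  25.9  29.    2.7]
[-0.0, 0.0, -32.0, 0, 0, -0.0, -0.0, 0.0, -64.0, 0, 0, -0.0, -0.0, 0.0, -96.0, 0, 0, -0.0]
[-26.5, 16.2, -0.0, 0, 0, -0.021, -53.1, 32.4, -0.0, 0, 0, -0.041, -79.6, 48.6, -0.0, 0, 0, -0.062, -106.2, 64.8, -0.0, 0, 0, -0.082, -132.7, 81.0, -0.0, 0, 0, -0.103]
[-28.1, 13.4, -0.0, 0, 0, -0.021, -56.1, 26.8, -0.0, 0, 0, -0.042, -84.2, 40.2, -0.0, 0, 0, -0.062, -112.2, 53.6, -0.0, 0, 0, -0.083, -140.3, 67.0, -0.0, 0, 0, -0.104]
[-29.3, 10.4, -0.0, 0, 0, -0.021, -58.6, 20.8, -0.0, 0, 0, -0.041, -87.9, 31.3, -0.0, 0, 0, -0.062, -117.2, 41.7, -0.0, 0, 0, -0.082, -146.5, 52.1, -0.0, 0, 0, -0.103]
[-30.2, 7.3, -0.0, 0, 0, -0.021, -60.4, 14.7, -0.0, 0, 0, -0.042, -90.6, 22.0, -0.0, 0, 0, -0.062, -120.8, 29.4, -0.0, 0, 0, -0.083, -151.0, 36.7, -0.0, 0, 0, -0.104]
[-0.0, -0.0, 26.7, 0, 0, 0.0, -0.0, -0.0, 53.3, 0, 0, 0.0, -0.0, -0.0, 80.0, 0, 0, 0.0]
-> [488.38 296.37  19.97 -87.38]
```

Call:
apply_moves(
  series=[0, 0, -20, 0, 0, 0, 0, 0, -50, 0, 0, 0, 0, 0, -80, 0, 0, 0, 0, 0, -96, 0, 0, 0],
)

```text
clock: 26.4
ee_pos: [600.6, -315.8, 102.4]
tool_rot: [-179.9, -0.0, -111.1]
wrist_force: [1.0, -0.3, 0.6]
grip_width: 27.3
```

Call:
apply_moves(
  series=[-20, 12.2, 0, 0, 0, -0.016, -46, 28, 0, 0, 0, -0.036, -74, 45.2, 0, 0, 0, -0.058, -104, 63.5, 0, 0, 0, -0.081, -132.7, 81.0, 0, 0, 0, -0.103],
)

```text
clock: 26.9
ee_pos: [571.4, -160.9, 99.5]
tool_rot: [180.0, 0.0, -105.1]
wrist_force: [0.4, 0.7, -0.5]
grip_width: 27.6
```

Call:
apply_moves(
  series=[-28.1, 13.4, 0, 0, 0, -0.021, -56.1, 26.8, 0, 0, 0, -0.042, -84.2, 40.2, 0, 0, 0, -0.062, -112.2, 53.6, 0, 0, 0, -0.083, -140.3, 67.0, 0, 0, 0, -0.104],
)

```text
clock: 27.4
ee_pos: [543.5, -8.2, 99.7]
tool_rot: [180.0, -0.0, -99.2]
wrist_force: [0.5, -1.1, 0.5]
grip_width: 27.5
```

Call:
apply_moves(
  series=[-29.3, 10.4, 0, 0, 0, -0.021, -58.6, 20.8, 0, 0, 0, -0.041, -87.9, 31.3, 0, 0, 0, -0.062, -117.2, 41.7, 0, 0, 0, -0.082, -146.5, 52.1, 0, 0, 0, -0.103],
)

```text
clock: 27.9
ee_pos: [515.6, 144.7, 99.7]
tool_rot: [180.0, -0.0, -93.3]
wrist_force: [0.9, -0.1, 0.1]
grip_width: 27.8
```

Call:
apply_moves(
  series=[-34, 8.3, 0, 0, 0, -0.024, -70, 17, 0, 0, 0, -0.05, -104, 25.3, 0, 0, 0, -0.074, -133, 32.3, 0, 0, 0, -0.094, -151.0, 36.7, 0, 0, 0, -0.107],
)

```text
clock: 28.4
ee_pos: [487.4, 298.8, 99.6]
tool_rot: [180.0, 0.0, -87.0]
wrist_force: [0.8, 0.1, -0.8]
grip_width: 28.1
```

Call:
apply_moves(
  series=[0, 0, 20, 0, 0, 0, 0, 0, 42, 0, 0, 0, 0, 0, 64, 0, 0, 0, 0, 0, 76, 0, 0, 0, 0, 0, 80, 0, 0, 0],
)

```text
clock: 28.9
ee_pos: [487.9, 295.6, 18.7]
tool_rot: [179.9, -0.1, -87.2]
wrist_force: [-0.6, 0.8, 0.2]
grip_width: 27.9
```

Call:
apply_moves(
  series=[0, 0, 2, 0, 0, 0, 0, 0, 4, 0, 0, 0, 0, 0, 6, 0, 0, 0, 0, 0, 8, 0, 0, 0, 0, 0, 8.5, 0, 0, 0],
)

```text
clock: 29.4
ee_pos: [488.5, 296.5, 11.6]
tool_rot: [-180.0, 0.0, -87.2]
wrist_force: [-0.5, -0.0, 0.4]
grip_width: 27.7
```

Call:
apply_moves(
  series=[0, 0, 0.5, 0, 0, 0, 0, 0, 1, 0, 0, 0, 0, 0, 1.5, 0, 0, 0, 0, 0, 1.5, 0, 0, 0, 0, 0, 1.5, 0, 0, 0],
)

```text
clock: 29.9
ee_pos: [488.5, 296.4, 10.3]
tool_rot: [-180.0, 0.0, -87.2]
wrist_force: [-2.0, -0.7, 5.7]
grip_width: 28.1
```

Contact is made, so I'll release, rise, and move aside towards the mat for a final look.

Call:
apply_moves(
  series=[0, 0, 0, 0, 0, 0, 0, 0, 0, 0, 0, 0, 0, 0, 0, 0, 0, 0, 0, 0, 0, 0, 0, 0],
  claw=0,
)

```text
clock: 30.3
ee_pos: [488.4, 296.4, 10.0]
tool_rot: [180.0, 0.0, -87.2]
wrist_force: [-0.5, 0.1, 0.2]
grip_width: 47.1
```

Call:
apply_moves(
  series=[0, 0, -20, 0, 0, 0, 0, 0, -56, 0, 0, 0, 0, 0, -96, 0, 0, 0, 0, 0, -130, 0, 0, 0, 0, 0, -150, 0, 0, 0],
)

```text
clock: 30.8
ee_pos: [489.1, 296.9, 162.9]
tool_rot: [-179.9, 0.1, -87.2]
wrist_force: [0.3, -0.7, -0.3]
grip_width: 47.0
```

Call:
apply_moves(
  series=[30, 0, 0, 0, 0, 0, 70, 0, 0, 0, 0, 0, 110, 0, 0, 0, 0, 0, 150, 0, 0, 0, 0, 0, 190, 0, 0, 0, 0, 0],
)

```text
clock: 31.3
ee_pos: [497.5, 105.0, 160.1]
tool_rot: [-180.0, 0.0, -87.2]
wrist_force: [1.3, 0.2, -0.4]
grip_width: 47.3
```

Call:
apply_moves(
  series=[40, 0, 0, 0, 0, 0, 80, 0, 0, 0, 0, 0, 120, 0, 0, 0, 0, 0, 150, 0, 0, 0, 0, 0, 170, 0, 0, 0, 0, 0],
)

```text
clock: 31.8
ee_pos: [505.7, -65.7, 160.1]
tool_rot: [-180.0, -0.0, -87.3]
wrist_force: [0.8, 0.8, 0.6]
grip_width: 47.0
```

Call:
apply_moves(
  series=[40, 0, 0, 0, 0, 0, 80, 0, 0, 0, 0, 0, 120, 0, 0, 0, 0, 0, 150, 0, 0, 0, 0, 0, 170, 0, 0, 0, 0, 0],
)

```text
clock: 32.3
ee_pos: [513.8, -235.6, 160.0]
tool_rot: [180.0, -0.0, -87.3]
wrist_force: [-0.4, -0.4, 0.0]
grip_width: 46.9
```

```bash
python3 r.py 6
python3 - <<'E'
from m import *
t=cv2.imread("pics/top6.png")[:,:,::-1]; b=(136,187,189,241)
for th in(160,195): print("yellow top z34",rect("top",big(mask(t,b,lambda r,g,b:(r-b>110)&(r>th)&(g>130)),b),34),"expect ~ (487.2,296.4) yaw 2.8")
o=cv2.imread("pics/top1.png")[:,:,::-1]
rd=lambda r,g,b:(r>150)&(g<70); b=(295,145,335,185)
for i in(o,t): print("tag px",big(mask(i,b,rd),b).mean(0).round(2)); 
dk=lambda r,g,b:(g<70); b=(355,143,392,180)
for i in(o,t): print("tape px",big(mask(i,b,dk),b).mean(0).round(2))
s=read_state(); print(s["clock"],s["ee_pos"],s["grip_width"])
E
```

```text
yellow top z34 [488.  292.7  33.2  25.8  -1.4] expect ~ (487.2,296.4) yaw 2.8
yellow top z34 [488.4 294.9  24.4  28.9   1.4] expect ~ (487.2,296.4) yaw 2.8
tag px [315.13 167.45]
tag px [315.41 166.96]
tape px [373.59 160.54]
tape px [377.92 165.3 ]
32.8 [ 514.40940998 -232.1764693   160.07593774] 46.98352564611379
```

View pics/c6.png

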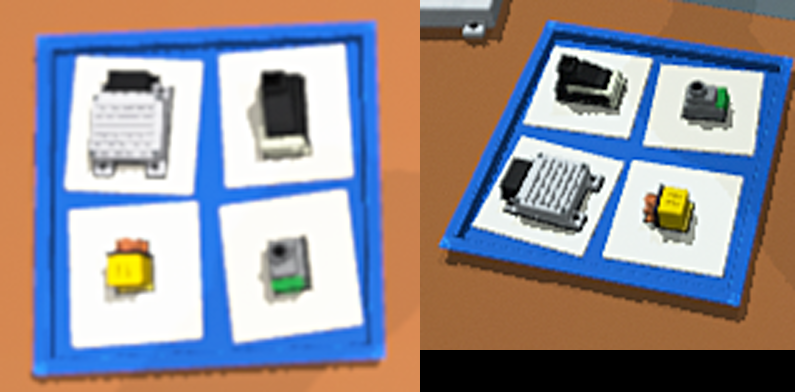

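View pics/top6.png

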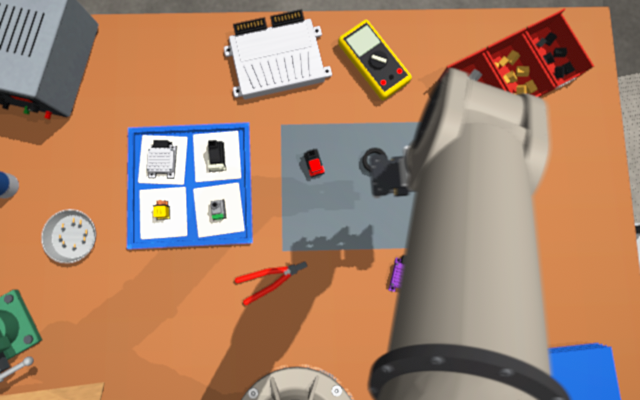

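The final views show all four parts upright on their cards, with the red-tagged plug and tape in place. The gripper overlaps the tape in the image and upsets its mask. The relay's lit side face also biased its fit, so I'll do one numeric check of its edges, plus the tape from the side view.

Run:
```python
from m import *
from math import *
t=cv2.imread("pics/top6.png")[:,:,::-1]
a=2.8;c,s=cos(radians(a)),sin(radians(a)); O=np.array([488.4,296.4])
P=lambda x,y,z: proj("top",[O[0]+x*c-y*s,O[1]+x*s+y*c,z])[0].round(1)
print("L top,R top,R bot",P(0,14,34),P(0,-14,34),P(0,-14,6),"rear top/bot",P(-14,0,34),P(-14,0,6),"blade tip z20",P(26,0,20))
for v in(208,212): print(v,"u148",[tuple(int(k) for k in x) for x in t[v,149:174]][::1])
print("v196 u160",[tuple(int(k) for k in x) for x in t[196:224,160]])
b=(140,195,180,228); k=big(mask(t,b,lambda r,g,b:(r-b>110)&(r>195)&(g>130)),b); p=onplane("top",k,34); q=p[p[:,1]>np.median(p[:,1])]; q=q[(abs(q[:,0]-488)<9)&(q[:,1]>300)]; f=np.polyfit(q[:,0],q[:,1],1); print("left edge yaw",degrees(atan(f[0])),"y",np.polyval(f,488),"expect",296.4+14)
dk=lambda r,g,b:(g<45); b=(283,167,310,192)
for n in("side1","side6"):
    i=cv2.imread(f"pics/{n}.png")[:,:,::-1]; k=big(mask(i,b,dk),b); print(n,"tape",k.min(0),k.max(0),k.mean(0))
```

```text
L top,R top,R bot [152.1 211.4] [164.8 210.5] [169.  211.9] rear top/bot [158.6 217.2] [163.  218.4] blade tip z20 [160.4 200.3]
208 u148 [(253, 253, 250), (253, 252, 249), (253, 253, 253), (253, 252, 247), (251, 240, 140), (255, 242, 0), (255, 244, 0), (255, 243, 0), (254, 242, 0), (254, 244, 0), (254, 244, 0), (254, 243, 0), (254, 245, 0), (255, 246, 0), (255, 246, 0), (255, 238, 0), (229, 192, 0), (178, 149, 0), (167, 140, 0), (154, 132, 43), (156, 149, 125), (232, 232, 231), (255, 255, 255), (255, 255, 254), (254, 253, 253)]
212 u148 [(254, 254, 253), (250, 250, 245), (218, 216, 203), (198, 182, 147), (237, 215, 74), (254, 241, 0), (254, 243, 0), (250, 232, 0), (243, 220, 0), (252, 238, 0), (251, 236, 0), (239, 215, 0), (244, 222, 0), (253, 242, 0), (255, 246, 0), (255, 241, 0), (235, 203, 0), (183, 152, 0), (165, 139, 0), (153, 131, 27), (140, 131, 99), (216, 215, 212), (255, 255, 255), (255, 255, 255), (254, 253, 253)]
v196 u160 [(253, 253, 252), (254, 254, 254), (254, 255, 255), (249, 237, 228), (238, 163, 124), (233, 133, 79), (235, 136, 82), (231, 130, 82), (157, 87, 67), (128, 103, 40), (243, 214, 0), (255, 245, 0), (254, 243, 0), (251, 235, 0), (247, 227, 0), (242, 220, 0), (239, 215, 0), (243, 220, 0), (252, 237, 0), (255, 241, 0), (226, 190, 0), (150, 127, 19), (144, 125, 44), (131, 119, 84), (168, 164, 155), (214, 210, 198), (243, 242, 237), (255, 255, 253)]
left edge yaw -3.2172711865110406 y 308.87309359501995 expect 310.4
side1 tape [287.625 172.375] [304.625 186.875] [296.04381443 179.87886598]
side6 tape [287.625 172.625] [304.375 186.875] [295.90510471 179.89594241]
```

The relay edges agree with expected to about 1.5 mm: right base 169.4 against 169.0, blade tip 199.5 against 200.3, rear 216.4 against 217.2. In the side view the tape hasn't moved (296.0,179.9 before and 295.9,179.9 after). Handing in.

```bash
python3 -c "
from rig import *
print(close_job())"
```

```text
the job is handed in; nothing more can be done
None
```

All four parts are laid in the tray, in the order given, each on its own card and the same way round as drawn. I set each one down slowly, with contact at the wrist no more than about 6 N before release. I handed the job in at about 33 s, with the gripper clear.

- **Unit and wide plug:** their edges match the drawings to about 1 mm.
- **Small plug:** the green end and right edge match; the far edge reads about 1.5 mm towards the green end.
- **Relay:** it reads about 1.5 mm towards the blades and about 1 mm to the robot's right, which I left uncorrected.
- **Red-tagged plug and tape roll:** neither moved. The plug held its place in the top view and the tape in the side view.

**Checks that disagreed:**
- The yellow-mask fit on the relay was upset by its lit side face. A short left-edge fit gave -3° yaw where 2.8° was wanted; the gripper turned to 2.8° and the pixel profiles agree with that.
- The last top-view tape check failed because the gripper overlapped the tape, so I relied on the side view.

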